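# Find the release groove and slide the control unit's cover open

## Robot

A 7-joint arm with a two-finger parallel gripper is mounted at the origin on the work surface; the furniture and walls round the work are solid. World frame = base frame: x ahead of the robot, y to its left, z up, the work surface at z = 0. Lengths are in m, angles in rad, forces in N, time in s.
With the tool pointing down it reaches from about 0.425 to 0.875 m from the base axis. Payload 4.7 kg.
Tool frame: the origin (TCP) lies at the very end of the fingers, on their centre line; the grasp point (between the pads) lies 19 mm behind it; z points along the fingers, y is the line along which they close (so a half turn about z gives the same grasp; the last joint's range is limited). The gripper opens to 87 mm and grips with 3 to 60 N. Pads are 19 mm wide; open, the fingers measure 117 mm over their backs; the gripper's body (75 mm by 190 mm) begins 51 mm behind the grasp point.
Start: joints at [-1.26, 0.321, -0.07, 1.45, 0.023, 1.371, -0.057], TCP at [0.19, 0.622, 0.223] pointing down, gripper open.
Joint ranges: [-2.86, 2.86], [-0.3, 2.09], [-1.38, 1.24], [0.06, 2.45], [-1.56, 4.7], [0.09, 2.05], [-2.69, 2.69]. Speed limits (rad/s): [2.57, 2.57, 3.14, 3.14, 3.14, 3.14, 3.14].

## Interface

Orientations are given as a rotation vector (axis times angle).
In Python, from bench import ctrl gives the robot as it stands.
- The arm moves only by the shell command python3 -m jog 'ROWS' [FORCE]. ROWS is JSON, a list that holds one entry, the list of rows, each a list of 7 numbers: the shift along the tool's x, y, z in mm, then the turn, a rotation vector about the tool's x, y, z in degrees, then the finger opening in mm, from 0 to 87. A call has 1 to 10 rows; each row is the pose to reach, as a shift and turn from the pose commanded when the call began, along the tool's axes at that moment; what a row does not reach only later rows make up. A row lasts 1/10 s, in which the tool goes at most 50 mm and 8.59 degrees, less where a joint would pass 70% of its speed; a pose out of reach is approached as far as the arm can. A call with a gripper value outside its range is refused whole. The fingers move at their own pace and stop on an object; FORCE is the grip in N (left out, the last holds). Time passes only in rows, so rows that repeat a pose let the fingers close. It gives the time, the measured TCP pose, the force, the opening and the grip force at its end, in the units of the state.
- ctrl.get_state(): the state, without advancing time (a new reading comes with each control period).
- ctrl.get_image(name): name is "scene" or "top" or "wrist"; returns a dict with "image" (400x640x3 uint8, red, green, blue), "depth" (400x640 float32, m along the optical axis (not along the pixel's ray), 0 where there is no reading), "fov_y" (degrees; the focal length in pixels is half the picture's height over the tangent of half this angle, whatever the lens; pixels are square), "cx", "cy" (the principal point, pixels), "rvec" (rotation vector, rad) and "tvec" (3), from world to camera coordinates, as OpenCV has them. Camera axes: x right, y down, z forward; pixel columns grow to the right and rows downward; lengths in m; the calibration is good to about 2 mm. A picture is of the moment at which its call begins.
- ctrl.close_job(): hands the job in; it is judged then, once.
The state is a dict: "time": time; "joint_positions": joint angles; "qd": joint speeds; "joint_torque": joint torques, N m; "position": TCP position; "tool_rot": TCP orientation; "ft_force": force on the tool from outside, world axes, zero at the start; "torque": the same for the moment, N m; "grip_width": opening from 0.0 (shut) to 1.0 (fully open); "grip_force": force on a finger pad.
Only numpy, scipy, OpenCV 4.12 (cv2) and the standard library are available. Lean on these libraries where they do the work, as an engineer would, in place of code of your own. Each camera call takes 0.05 s, during which the arm holds its last target. There are 200 camera calls.

## Task

Open the white control unit so that its board can be reached: run a fingertip along the unit's front top edge until it dips into the release groove, press the spring catch in the groove fully down, and with the catch held down push the sliding cover straight back, away from the robot, until it stops. Only touch and push gently, grasp nothing and force nothing: the unit stays seated in its nest and the small things beside it stay where they are.

Things in the scene. Friction and masses are not known exactly. Their poses are not given: they have to be found in the camera images.
- unit: White control unit: box 110 mm deep (its x, front to back, away from the robot), 260 mm wide (y), 50 mm high; origin at the centre of its underside. Loose, about 0.9 kg, sitting in the nest. Its front edge is a rigid rim 22 mm deep in x with a flat top 50 mm up, full width but for one release groove; behind the rim, flush with its top, lies the sliding cover.
- nest: Fixed aluminium plate the unit sits in, 118 x 286 mm, 6 mm thick, its front flush with the unit's within 2 mm, with four black corner stops 18 mm high that keep the unit from sliding (they stand 11 mm out, over 100 mm from the middle). Origin: under the unit's centre, on the bench.
- unit_edge (a point): Middle of the unit's front top edge (its corner line); axes as unit, y to the left along the edge. The groove's middle lies up to 35 mm to either side of this point, elsewhere each time (not given: feel or look for it). Groove: plain white gap in the rim, 40 mm wide, open to front and top. The rim's front face beside it, within 57 mm of this point, is straight and smooth, 0.4 mm behind it.
- catch (a joint): Spring catch: its pad (38 mm along y, 18 mm in x) is the groove's floor, 12 mm below the rim's top. 0 when up; pressed straight down it grows to 0.007 m (floor then 19 mm below the rim's top). 2 N to start, 5.5 N fully down; springs up when let go. It frees the cover from 0.0045 m; hold it down until the cover has moved 10 mm.
- cover (a joint): Sliding cover, flat, white, 252 mm wide: 0 closed, slides along the unit's x to the back, 0.052 m fully open. Its upright front face, from the rim's top 11 mm down, is the groove's back wall, 22 mm behind the unit's front: a fingertip in the groove can push it. 1.5 N friction, stays where left; locked while the catch is up. The space behind it is free to 24 mm below the rim's top.
- flux_middle (a point): Middle (54 mm up) of a small upright flux bottle with a red needle tip, 34 mm in diameter and 108 mm high; a bystander, leave alone.
- knob_middle (a point): Middle (9 mm up) of a small black moulded knob, 25 mm in diameter and 18 mm high; a bystander, leave alone.
- screwdriver_middle (a point): Middle (13 mm up) of a lying screwdriver with a yellow handle, 27 mm by 171 mm along its y axis, 34 mm high; a bystander, leave alone.

How it is judged:
On the way, in this order (a step that is already met when the one before it is completed fails the run):
1. the catch in the groove is pressed down (value of joint catch above 0.0045 m), for 0.1 s.
2. the cover is pushed back to its stop (value of joint cover above 0.048 m), for 0.2 s.
At the end, for the whole second after the job is handed in: The cover stands within 4 mm of its rear stop (joint over 0.048 of 0.052 m), the catch is let go and has sprung up, the unit sits level in its nest within 10 mm of where it was, and the flux bottle, knob and screwdriver are within 30 mm of where they were (value of joint cover above 0.048 m and value of joint catch below 0.0015 m and distance of unit_edge from where it was at the start of the episode below 0.01 m and angle between unit_edge's own z axis and vertical below 0.05 rad and distance of each of flux_middle, knob_middle, screwdriver_middle from where it was at the start of the episode below 0.03 m); the robot touches nothing.
It fails at once if the unit is lifted or tipped out of its nest (distance of unit_edge from where it was at the start of the episode above 0.015 m or angle between unit_edge's own z axis and vertical above 0.15 rad).
It fails at once if a bystander is carried, knocked away or tipped (distance of any of flux_middle, knob_middle, screwdriver_middle from where it was at the start of the episode above 0.03 m).
It fails at once if the unit is forced: the fingers press on it with over 45 N (contact force between the fingers and unit above 45 N).
It also fails if it takes over 51 s, if anything falls off the work surface, if the arm or the gripper's body presses on something with over 40 N, if the wrist force passes 120 N, or if a joint passes its speed limit or range.

## Working session

There is one attempt and no reset: what is moved stays moved. The work goes in short steps, Python scripts to look and compute and a shell command to move; the robot and the scene stay as the last step left them, time stands still between calls to the robot, and variables do not carry over. Pictures are saved under pics/ and viewed, at most 10 in all, crops included, and the job is handed in when it is done.

```bash
mkdir -p pics; ls; python3 - <<'E'
from bench import ctrl
import cv2,numpy as np
s=ctrl.get_state(); print({k:np.round(v,3) for k,v in s.items()})
ims=[]
for n in("scene","top"):
    d=ctrl.get_image(n); np.savez(f"pics/{n}0.npz",**d)
    cv2.imwrite(f"pics/{n}0.png",d["image"][:,:,::-1])
    print(n,d["fov_y"],d["rvec"],d["tvec"],d["cx"],d["cy"])
E
```

```text
pics
{'time': np.float64(0.0), 'joint_positions': array([-1.26 ,  0.322, -0.07 ,  1.452,  0.023,  1.371, -0.057]), 'qd': array([-0.   , -0.001,  0.002, -0.   , -0.001,  0.001,  0.001]), 'joint_torque': array([ 0.0000e+00, -4.9129e+01, -4.0400e-01, -3.1252e+01, -6.4000e-02,
        4.4000e-02,  0.0000e+00]), 'position': array([0.19 , 0.621, 0.221]), 'tool_rot': array([-4.640e-01, -3.107e+00,  3.000e-03]), 'ft_force': array([-0.627,  0.78 , -0.297]), 'torque': array([ 0.014, -0.005, -0.056]), 'grip_force': np.float64(0.0), 'grip_width': np.float64(0.999)}
scene 50.05058960428558 [ 0.84414483 -2.43328167  1.2377856 ] [0.38765292 0.31073214 0.55033275] 321.36032966630887 197.26858412787044
top 44.05629158993842 [ 2.18671958 -2.14979289  0.10980489] [-0.10342577  0.57359424  1.10792517] 317.6269043411442 196.67228052122618
```

View pics/top0.png

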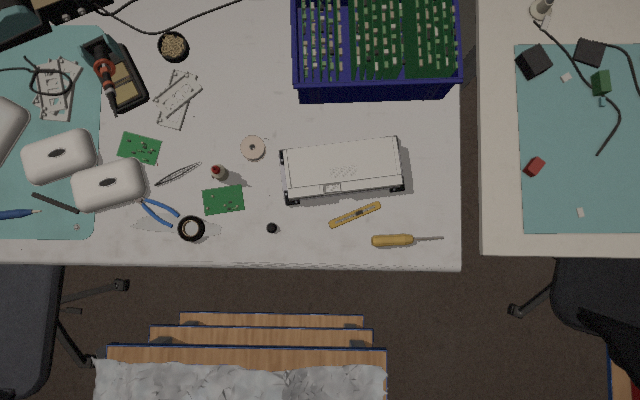

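View pics/scene0.png

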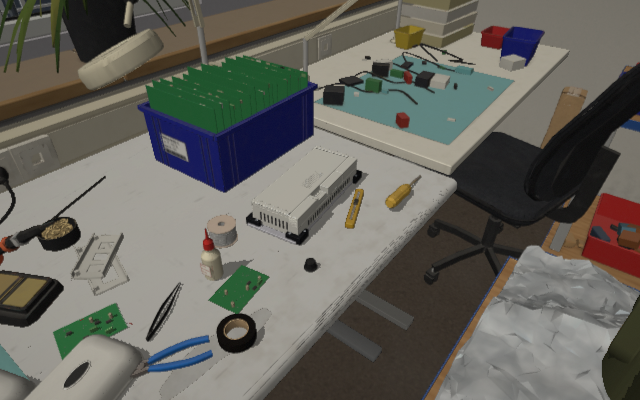

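Top view: the unit spans about (280–403, 137–203), with a possible groove at (333,187). The knob is at (271,228), the flux bottle at (220,172) and the screwdriver at (400,240). Next I'll get metric positions and an enlarged crop.

```bash
cat > h.py <<'E'
import numpy as np,cv2
def cam(d):
    f=200/np.tan(np.radians(float(d["fov_y"]))/2); R=cv2.Rodrigues(d["rvec"])[0]; return f,R,np.array(d["tvec"])
def ray(d,u,v,z):
    f,R,t=cam(d); r=R.T@np.array([(u-d["cx"])/f,(v-d["cy"])/f,1]); c=-R.T@t
    return c+r*(z-c[2])/r[2]
def cloud(d):
    f,R,t=cam(d); v,u=np.mgrid[:400,:640]; D=d["depth"]
    P=np.stack([(u-d["cx"])/f*D,(v-d["cy"])/f*D,D],-1)
    return (P-t)@R
E
python3 - <<'E'
from h import *
d=dict(np.load("pics/top0.npz")); P=cloud(d); f,R,t=cam(d); print("cam",-R.T@t,f)
box=np.zeros((400,640),bool); box[125:215,270:415]=1
z=P[...,2]; print("z top",np.median(z[150:180,300:380]))
m=(box&(abs(z-np.median(z[150:180,300:380]))<.006)).astype(np.uint8)
m=cv2.morphologyEx(m,cv2.MORPH_OPEN,np.ones((3,3)))
c=max(cv2.findContours(m,0,2)[0],key=cv2.contourArea)
r=cv2.minAreaRect(c); print(r)
for p in cv2.boxPoints(r): print(p.round(1),ray(d,*p,.056).round(4))
for n,(u,v,h) in dict(knob=(271,228,.018),flux=(220,172,.054),sdL=(372,241,.017),sdR=(443,238,.013),g1=(324,188,.056),g2=(341,187,.056)).items(): print(n,ray(d,u,v,h).round(3))
im=d["image"][125:215,270:415,::-1]
a=cv2.resize(im,None,fx=5.5,fy=5.5,interpolation=cv2.INTER_CUBIC)
cv2.imwrite("pics/top_crop.png",a[:600,:800])
E
```

```text
cam [ 0.45911893 -0.09591711  1.16069597] 494.31810475807
z top 0.055363809425124366
((341.953857421875, 166.6307830810547), (49.11774826049805, 115.10423278808594), 82.87498474121094)
[281.8 149.4] [ 0.679  -0.0106  0.056 ]
[396.  135.1] [ 0.7163 -0.2696  0.056 ]
[402.1 183.9] [ 0.6048 -0.2835  0.056 ]
[287.9 198.1] [ 0.5681 -0.027   0.056 ]
knob [0.502 0.013 0.018]
flux [0.625 0.128 0.054]
sdL [ 0.476 -0.221  0.017]
sdR [ 0.486 -0.385  0.013]
g1 [ 0.592 -0.108  0.056]
g2 [ 0.595 -0.146  0.056]
```

View pics/top_crop.png

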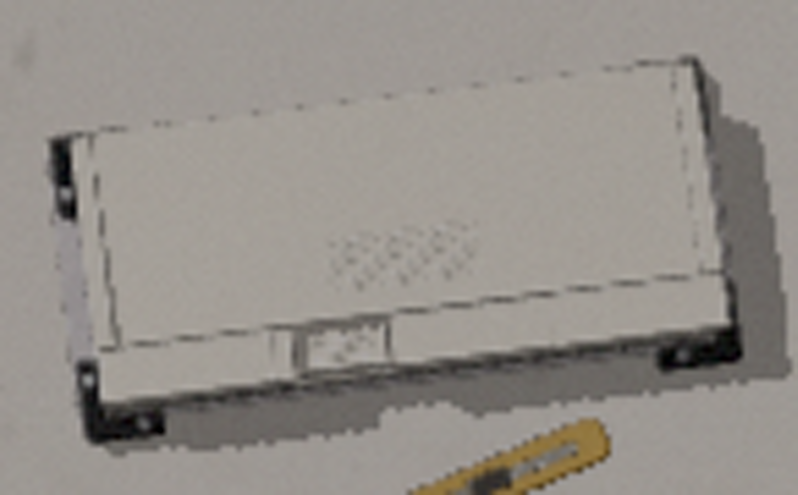

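The crop shows a hatched recess at about crop x 300–388, y 320–372, which is top pixels (324–341, 183–193), plus a faint line at crop x 272. I'll check with depth whether that recess is the groove, fit the edge, and check the heights along the path.

```bash
python3 - <<'E'
from h import *
from bench import ctrl
from scipy.spatial.transform import Rotation as Ro
d=dict(np.load("pics/top0.npz")); P=cloud(d); z=P[...,2]
print((z[178:200:1,316:350:2]*1000).round(0).astype(int))
# front edge: per column last row with z>0.035
pts=[]
for u in range(292,398):
    v=np.where(z[170:215,u]>.045)[0]
    if len(v): pts.append(ray(d,u,170+v.max()+.5,.056)[:2])
pts=np.array(pts)
for _ in range(3):
    k=np.polyfit(pts[:,1],pts[:,0],1); e=pts[:,0]-np.polyval(k,pts[:,1]); pts=pts[abs(e)<.003]
yaw=np.arctan(-k[0]); print("yaw",np.degrees(yaw),"edge x at y=-.155",np.polyval(k,-.155),e.std())
ex=np.array([np.cos(yaw),np.sin(yaw)]);ey=np.array([-ex[1],ex[0]])
m=z>.05; m[:120]=0;m[215:]=0;m[:,:265]=0;m[:,420:]=0
Q=P[m][:,:2]; print("along x",np.percentile(Q@ex,[.3,99.7]),"y",np.percentile(Q@ey,[.3,99.7]))
for u,v in((324.5,188.5),(340.5,187.)): p=ray(d,u,v,.056)[:2]; print("g",p@ex,p@ey)
m2=(z>.038)&(z<.051); m2[:180]=0;m2[195:]=0;m2[:,:310]=0;m2[:,355:]=0
q=P[m2][:,:2]; print("groove low pts",len(q),np.percentile(q@ey,[5,50,95]),np.percentile(q@ex,[5,50,95]))
s=ctrl.get_state(); print(Ro.from_rotvec(s["tool_rot"]).as_matrix().round(3))
ok=(P[...,0]>.1)&(P[...,0]<.75)&(P[...,1]<.75)&(P[...,1]>-.35)&(d["depth"]>0); print("max z",np.percentile(z[ok],[99,100]), P[ok][z[ok].argmax()])
E
```

```text
[[  58   55   53   56   58   53   55   57   57   53   55   52   56   57
    56   57   54]
 [  57   55   56   57 1161   56   58   56   56   58   53   60   54   56
    51   53   55]
 [  55   54   59   58   53   58   54   53   57   56   56   56   54   49
    57   58   57]
 [  58   54   58   55   51   58   58   55   52   59   52   56   59   54
    57   47   55]
 [  57   59   51   54   59   53   54   58   55   54   54   47   11   56
    57   58   53]
 [  58   55   55   55   52   55   58   47   42   41   45   45   52   55
    56   54   53]
 [  53   56   55   47   42   45   41   42   43   43   46   40   44   55
    56   57   52]
 [  54   56   52   59   44   44   43   40   46   43   43   46   40   57
    56   51   56]
 [  58   54   57   54   43   46   42   42   46   44   46   45   38   54
    52   59   55]
 [  54   56   53   56   47   44   42   42   46   44   42   44   33   58
    54   52   53]
 [  55   54   58   54   45   46   41   40   43   46   47   45   43   60
    55   54   56]
 [  60   53   59   56   43   44   45   46   43   45   45   41   44   52
    59   55   53]
 [  53   56   54   5
[... 634 characters left out ...]
 0    1   -2   -5   -1    1    2   -1    0    2
     1    3    2]
 [   2   -1    2   -1   -1   -2   -1   -2   -2    3   -2   -2   -2    3
    -1    2    0]
 [   3   -2    0   -2   -1   -2    1   -3    0   -8    1    0   -2    2
     0   -4   -1]]
yaw 8.053165981265918 edge x at y=-.155 0.5858896419015742 0.0006365817615642613
along x [0.44115412 0.67091473] y [-0.36484912 -0.10690421]
g 0.5702055506632042 -0.1906068256280926
g 0.5691409095292576 -0.22677243159683363
groove low pts 175 [-0.23919233 -0.20824127 -0.18789631] [0.56024389 0.57272616 0.58224456]
[[-0.956  0.292 -0.   ]
 [ 0.292  0.956 -0.002]
 [-0.    -0.002 -1.   ]]
max z [0.09892279 0.19336471] [0.71378065 0.3141783  0.19336471]
```

The recess is the real groove: its floor is about 12 mm below the rim, centred about 28 mm left of the middle, and the unit yaw is 8.05°. I'll swing over on an arc at travel height, closing the fingers and turning −25°.

```bash
python3 -m jog '[[[-335,-172,0,0,0,-25,0],[-335,-172,0,0,0,-25,0],[-335,-172,0,0,0,-25,0],[-335,-172,0,0,0,-25,0],[-335,-172,0,0,0,-25,0],[-335,-172,0,0,0,-25,0],[-335,-172,0,0,0,-25,0],[-335,-172,0,0,0,-25,0],[-335,-172,0,0,0,-25,0],[-335,-172,0,0,0,-25,0]]]' 10
cat > g.py <<'E'
# usage: g.py x y z(world target) -> shift in tool axes from measured pose + turn to yaw
import sys
from h import *
from bench import ctrl
from scipy.spatial.transform import Rotation as Ro
s=ctrl.get_state(); R=Ro.from_rotvec(s["tool_rot"]); t=np.array(list(map(float,sys.argv[1:4])))
y=np.radians(8.05); G=Ro.from_matrix(np.array([[-np.cos(y),-np.sin(y),0],[-np.sin(y),np.cos(y),0],[0,0,-1]]).T if 0 else np.array([[-np.cos(y),-np.sin(y),0],[-np.sin(y),np.cos(y),0],[0,0,-1]]))
p=s["position"]; ex=np.array([np.cos(y),np.sin(y),0]);ey=np.array([-np.sin(y),np.cos(y),0])
print("pos",p.round(4),"ex,ey",(p@ex).round(4),(p@ey).round(4),"F",np.round(s["ft_force"],1),"t",s["time"])
print("shift mm",(1000*R.inv().apply(t-p)).round(1),"turn deg",np.degrees((R.inv()*G).as_rotvec()).round(2))
E
python3 g.py 0.59 -0.127 0.12
```

```text
time: 1.1
position: [0.4602, 0.3587, 0.2221]
tool_rot: [0.216, -3.133, 0.0]
ft_force: [-0.4, 0.8, -0.4]
grip_width: 0.171
grip_force: 0.0
pos [0.4602 0.3587 0.2221] ex,ey 0.5059 0.2907 F [-0.4  0.8 -0.4] t 1.1
shift mm [ -61.9 -498.9  102. ] turn deg [ 0.   -0.06 -0.15]
```

```bash
python3 -m jog '[[[-62,-499,20,0,0,0,0],[-62,-499,20,0,0,0,0],[-62,-499,20,0,0,0,0],[-62,-499,20,0,0,0,0],[-62,-499,20,0,0,0,0],[-62,-499,20,0,0,0,0],[-62,-499,20,0,0,0,0],[-62,-499,20,0,0,0,0],[-62,-499,20,0,0,0,0],[-62,-499,20,0,0,0,0]]]' >/dev/null
python3 -m jog '[[[-62,-100,20,0,0,0,0]]]' --help >/dev/null 2>&1; python3 g.py 0.59 -0.127 0.075
```

```text
pos [ 0.5908 -0.1222  0.2025] ex,ey 0.5679 -0.2038 F [ 0.8  1.  -0.4] t 2.1
shift mm [  1.6  -4.8 127.5] turn deg [0.08 0.03 0.18]
```

```bash
python3 -m jog '[[[0,0,50,0,0,0,0],[0,0,90,0,0,0,0],[0,0,115,0,0,0,0],[0,0,125,0,0,0,0],[0,0,125,0,0,0,0]]]' >/dev/null; python3 g.py 0.59 -0.127 0.06; python3 - <<'E'
from bench import ctrl
import cv2,numpy as np
from h import *
d=ctrl.get_image("top"); np.savez("pics/top1.npz",**d)
e=ctrl.get_image("scene"); a=e["image"][140:250,240:370,::-1]
cv2.imwrite("pics/s1.png",np.hstack([cv2.resize(a,(400,338),interpolation=2),cv2.resize(d["image"][125:235,270:400,::-1],(400,338),interpolation=2)]))
E
```

```text
pos [ 0.5894 -0.1213  0.0762] ex,ey 0.5667 -0.2026 F [-0.3  0.5  0.7] t 2.6
shift mm [ 0.2 -5.8 16.2] turn deg [ 0.07 -0.16  0.09]
```

View pics/s1.png

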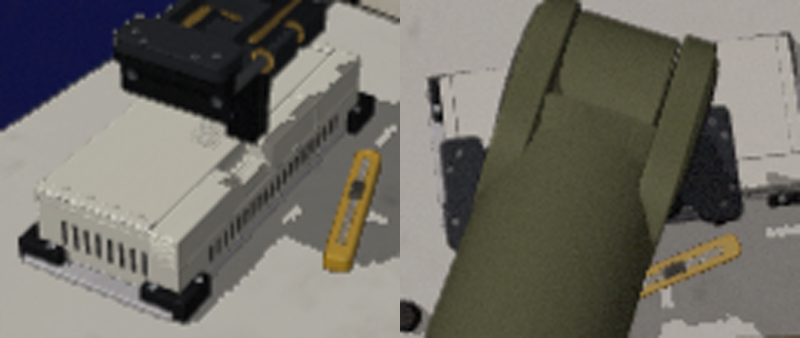

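The scene crop (left) shows the closed fingertips just above the rim, at about (245,135), with the groove to their right. I'll shift −5.5 mm in y, then go down slowly to 50 mm, between the rim top and the groove floor.

```bash
python3 -m jog '[[[0,-5.5,0,0,0,0,0],[0,-5.5,5,0,0,0,0],[0,-5.5,10,0,0,0,0],[0,-5.5,15,0,0,0,0],[0,-5.5,18,0,0,0,0],[0,-5.5,21,0,0,0,0],[0,-5.5,24,0,0,0,0],[0,-5.5,26,0,0,0,0],[0,-5.5,26,0,0,0,0]]]' ; python3 g.py 0.59 -0.127 0.044
```

```text
time: 3.6
position: [0.5907, -0.1286, 0.0513]
tool_rot: [0.219, -3.133, -0.0]
ft_force: [-0.8, 0.0, 0.4]
grip_width: 0.007
grip_force: 0.0
pos [ 0.5907 -0.1286  0.0513] ex,ey 0.5669 -0.2101 F [-0.8  0.   0.4] t 3.6
shift mm [0.5 1.7 7.3] turn deg [ 0.01 -0.03 -0.05]
```

The tip is inside the groove: z is 51 mm, below the rim top, with no force. Now I'll press the catch.

```bash
python3 -m jog '[[[0,1,2,0,0,0,0],[0,1,4,0,0,0,0],[0,1,6,0,0,0,0],[0,1,8,0,0,0,0],[0,1,9,0,0,0,0],[0,1,10,0,0,0,0],[0,1,11,0,0,0,0],[0,1,11,0,0,0,0]]]'; python3 -m jog '[[[0,0,1,0,0,0,0],[0,0,2,0,0,0,0],[0,0,2,0,0,0,0],[0,0,2,0,0,0,0]]]'; python3 g.py 0.59 -0.127 0.037
```

```text
time: 4.4
position: [0.5908, -0.1277, 0.0408]
tool_rot: [-0.219, 3.134, 0.0]
ft_force: [-2.3, 0.5, 3.3]
grip_width: 0.005
grip_force: 1.7
time: 4.8
position: [0.5908, -0.1277, 0.0388]
tool_rot: [-0.219, 3.134, 0.0]
ft_force: [-2.2, 1.6, 4.0]
grip_width: 0.004
grip_force: 2.2
pos [ 0.5908 -0.1277  0.0388] ex,ey 0.5671 -0.2092 F [-2.2  1.6  4. ] t 4.8
shift mm [0.7 0.8 1.8] turn deg [ 0.    0.01 -0.05]
```

```bash
python3 -m jog '[[[0,0,1,0,0,0,0],[0,0,1.5,0,0,0,0],[0,0,1.5,0,0,0,0]]]'; python3 -m jog '[[[0,0,1,0,0,0,0],[0,0,1,0,0,0,0],[0,0,1,0,0,0,0]]]'; python3 g.py 0.59 -0.127 0.037
```

```text
time: 5.1
position: [0.5908, -0.1277, 0.0373]
tool_rot: [-0.219, 3.134, 0.0]
ft_force: [-2.5, 0.4, 5.7]
grip_width: 0.003
grip_force: 2.7
time: 5.4
position: [0.5907, -0.1278, 0.037]
tool_rot: [0.219, -3.134, -0.001]
ft_force: [-4.1, 1.3, 9.7]
grip_width: 0.004
grip_force: 5.1
pos [ 0.5907 -0.1278  0.037 ] ex,ey 0.567 -0.2093 F [-4.1  1.3  9.7] t 5.4
shift mm [0.6 0.9 0. ] turn deg [ 0.02 -0.   -0.06]
```

The catch is fully down, with force rising at the stop. I'll ease off 0.5 mm and push the cover back.

```bash
python3 -m jog '[[[0,0,-0.5,0,0,0,0],[-2,0,-0.5,0,0,0,0],[-4,0,-0.5,0,0,0,0],[-6,0,-0.5,0,0,0,0],[-8,0,-0.5,0,0,0,0],[-10,0,-0.5,0,0,0,0]]]';  python3 g.py 0.59 -0.127 0.037
```

```text
time: 6.0
position: [0.5981, -0.1276, 0.0371]
tool_rot: [0.217, -3.129, -0.0]
ft_force: [-10.7, -0.5, 14.2]
grip_width: 0.005
grip_force: 7.6
pos [ 0.5981 -0.1276  0.0371] ex,ey 0.5743 -0.2101 F [-10.7  -0.5  14.2] t 6.0
shift mm [7.9 1.7 0.2] turn deg [ 0.03 -0.3  -0.12]
```

```bash
python3 -m jog '[[[0,0,-0.3,0,0,0,0],[0,0,-0.3,0,0,0,0]]]';  python3 g.py 0.59 -0.127 0.037
```

```text
time: 6.2
position: [0.5983, -0.1276, 0.0372]
tool_rot: [0.217, -3.129, 0.0]
ft_force: [-8.7, -1.7, 11.0]
grip_width: 0.001
grip_force: 6.1
pos [ 0.5983 -0.1276  0.0372] ex,ey 0.5746 -0.2101 F [-8.7 -1.7 11. ] t 6.2
shift mm [8.2 1.7 0.3] turn deg [ 0.01 -0.27 -0.11]
```

The x/z force ratio (about 0.8) suggests rubbing on the bottomed catch pad, so I'll lighten the downward press and keep pushing.

```bash
python3 -m jog '[[[0,0,-1,0,0,0,0],[0,0,-1.2,0,0,0,0],[-1.5,0,-1.2,0,0,0,0],[-3,0,-1.2,0,0,0,0]]]';  python3 g.py 0.59 -0.127 0.037
```

```text
time: 6.6
position: [0.6025, -0.1269, 0.0377]
tool_rot: [0.218, -3.132, 0.001]
ft_force: [-5.4, -1.6, 4.7]
grip_width: 0.004
grip_force: 3.3
pos [ 0.6025 -0.1269  0.0377] ex,ey 0.5788 -0.2101 F [-5.4 -1.6  4.7] t 6.6
shift mm [12.4  1.7  0.8] turn deg [-0.03 -0.13 -0.1 ]
```

```bash
python3 -m jog '[[[-2,0,0.2,0,0,0,0],[-4,0,0.2,0,0,0,0],[-6,0,0.2,0,0,0,0],[-8,0,0.2,0,0,0,0]]]';  python3 g.py 0.59 -0.127 0.037
```

```text
time: 7.0
position: [0.6108, -0.1257, 0.0377]
tool_rot: [0.218, -3.132, 0.001]
ft_force: [-5.1, -1.6, 5.5]
grip_width: 0.006
grip_force: 3.3
pos [ 0.6108 -0.1257  0.0377] ex,ey 0.5871 -0.21 F [-5.1 -1.6  5.5] t 7.0
shift mm [20.7  1.6  0.8] turn deg [-0.03 -0.1  -0.09]
```

```bash
python3 -m jog '[[[-4,0,0,0,0,0,0],[-8,0,-1,0,0,0,0],[-12,0,-1,0,0,0,0],[-16,0,-1,0,0,0,0],[-20,0,-1,0,0,0,0],[-24,0,-1,0,0,0,0],[-28,0,-1,0,0,0,0]]]';  python3 g.py 0.59 -0.127 0.037
```

```text
time: 7.7
position: [0.6397, -0.1206, 0.0386]
tool_rot: [0.219, -3.134, -0.0]
ft_force: [-2.5, -1.0, -0.1]
grip_width: 0.007
grip_force: 0.9
pos [ 0.6397 -0.1206  0.0386] ex,ey 0.6165 -0.209 F [-2.5 -1.  -0.1] t 7.7
shift mm [50.1  0.6  1.6] turn deg [ 0.01 -0.   -0.04]
```

```bash
python3 -m jog '[[[-2,0,0,0,0,0,0],[-4,0,0,0,0,0,0],[-5,0,0,0,0,0,0],[-6,0,0,0,0,0,0]]]';  python3 g.py 0.59 -0.127 0.037; python3 -m jog '[[[-1,0,0,0,0,0,0],[-2,0,0,0,0,0,0],[-2,0,0,0,0,0,0]]]';  python3 g.py 0.59 -0.127 0.037
```

```text
time: 8.1
position: [0.6452, -0.1196, 0.0389]
tool_rot: [0.219, -3.134, -0.001]
ft_force: [-1.9, 0.7, -1.6]
grip_width: 0.003
grip_force: 0.8
pos [ 0.6452 -0.1196  0.0389] ex,ey 0.6221 -0.2088 F [-1.9  0.7 -1.6] t 8.1
shift mm [55.7  0.4  1.9] turn deg [ 0.03 -0.01 -0.04]
time: 8.4
position: [0.6475, -0.1194, 0.0391]
tool_rot: [-0.219, 3.134, 0.001]
ft_force: [-1.6, 0.3, -1.5]
grip_width: 0.009
grip_force: 0.6
pos [ 0.6475 -0.1194  0.0391] ex,ey 0.6244 -0.2089 F [-1.6  0.3 -1.5] t 8.4
shift mm [58.   0.5  2.1] turn deg [ 0.02  0.02 -0.04]
```

No stop felt yet, so I'll continue in small steps.

```bash
python3 -m jog '[[[-1,0,0,0,0,0,0],[-2,0,0,0,0,0,0],[-2,0,0,0,0,0,0]]]'; python3 -m jog '[[[-1,0,0,0,0,0,0],[-1,0,0,0,0,0,0]]]';python3 -m jog '[[[-1,0,0,0,0,0,0],[-1,0,0,0,0,0,0]]]';  python3 g.py 0.59 -0.127 0.037
```

```text
time: 8.7
position: [0.6482, -0.1194, 0.0391]
tool_rot: [0.219, -3.132, -0.001]
ft_force: [-5.2, -0.1, 2.6]
grip_width: 0.004
grip_force: 2.4
time: 8.9
position: [0.6491, -0.1195, 0.039]
tool_rot: [0.218, -3.132, -0.001]
ft_force: [-4.8, 1.2, 2.3]
grip_width: 0.007
grip_force: 2.5
time: 9.1
position: [0.6491, -0.1195, 0.039]
tool_rot: [0.218, -3.13, -0.001]
ft_force: [-7.5, 1.6, 4.4]
grip_width: 0.006
grip_force: 3.8
pos [ 0.6491 -0.1195  0.039 ] ex,ey 0.626 -0.2092 F [-7.5  1.6  4.4] t 9.1
shift mm [59.6  0.7  2.3] turn deg [ 0.07 -0.24 -0.08]
```

The force is rising and position has stalled at about 52 mm of travel: that's the stop. I'll hold, back off 4 mm, lift, and look.

```bash
python3 -m jog '[[[0,0,0,0,0,0,0],[0,0,0,0,0,0,0],[4,0,0,0,0,0,0],[7,0,0,0,0,0,0],[7,0,-4,0,0,0,0],[7,0,-15,0,0,0,0],[7,0,-50,0,0,0,0],[7,0,-100,0,0,0,0],[7,0,-150,0,0,0,0],[7,0,-150,0,0,0,0]]]'; python3 -m jog '[[[0,50,0,0,0,0,0],[0,100,0,0,0,0,0],[0,150,0,0,0,0,0],[0,200,0,0,0,0,0],[0,250,0,0,0,0,0],[0,300,0,0,0,0,0],[0,300,0,0,0,0,0]]]'; python3 - <<'E'
from bench import ctrl
from h import *
d=ctrl.get_image("top"); e=ctrl.get_image("scene"); np.savez("pics/top2.npz",**d)
o=np.load("pics/top0.npz")
cv2.imwrite("pics/end.png",np.vstack([np.hstack([cv2.resize(e["image"][140:250,230:440,::-1],(400,210),interpolation=2)]*1+[cv2.resize(x["image"][120:250,200:450,::-1],(400,210),interpolation=2) for x in (d,)])]))
z=cloud(d)[...,2]; print((z[166:196:2,322:346:2]*1000).round(0).astype(int)); print(ctrl.get_state()["time"],ctrl.get_state()["ft_force"])
E
```

```text
time: 10.1
position: [0.6493, -0.1217, 0.1992]
tool_rot: [-0.218, 3.118, -0.004]
ft_force: [-0.0, -1.5, 0.5]
grip_width: 0.005
grip_force: 0.0
time: 10.8
position: [0.6003, 0.1885, 0.1896]
tool_rot: [-0.241, 3.132, 0.01]
ft_force: [-0.4, -0.2, -0.4]
grip_width: 0.003
grip_force: 0.0
[[  16   17   16   26 1161   16   15   17   18   16   16   11]
 [  15   17   12   12   18   14   14   17   15   13   16   12]
 [  17   17   10   23   23   15   20   16   16   17   17   14]
 [  13   14   14   17   16   18   20   20   15   19   15   20]
 [  15   20   20   14   13   19   17   18   16   17   25   15]
 [  17   14   18   20   17   17   14   15   22   13   16   15]
 [  17   15   20   20   15   13   16   15   15   16   17   51]
 [   9   19   16   14   11   43   41   41   46   25   23   34]
 [  23   41   39   42   45   43   43   41   44   55   54   53]
 [  54   47   45   45   42   43   45   41   44   49   58   58]
 [  57   45   47   44   46   45   46   49   46   43   59   56]
 [  54   45   47   47   40   45   47   45   45   43   58   53]
 [  59   42   44   40   39   44   47   45   42   38   56   59]
 [  56   37   32   29   29   30   29   29   32   31   24   22]
 [  32   26   24   21   15   10    6    8    3    8    8    3]]
10.9 [-0.37584439 -0.80186544  0.24584269]
```

View pics/end.png

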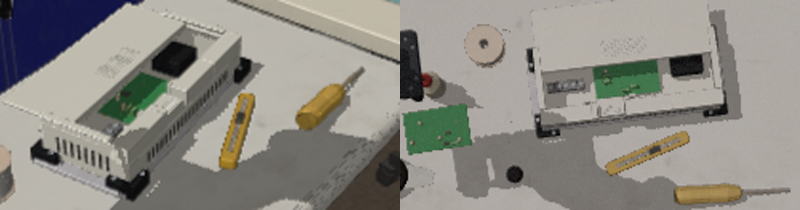

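The cover is open with the board visible, the catch pad is back up at about 44 mm, and the bystanders are in place. I'll measure the cover's travel and the unit's shift before handing in.

```bash
python3 - <<'E'
from h import *
d=dict(np.load("pics/top2.npz")); o=dict(np.load("pics/top0.npz"))
y=np.radians(8.05); ex=np.array([np.cos(y),np.sin(y)])
def front(d):
    z=cloud(d)[...,2]; return np.median([ray(d,u,170+np.where(z[170:215,u]>.045)[0].max()+.5,.056)[:2]@ex for u in range(345,390)])
z=cloud(d)[...,2]
cov=[ray(d,u,np.where(z[130:175,u]>.045)[0].max()+130.5,.056)[:2]@ex for u in range(330,352)]
f0,f1=front(o),front(d); print(f0,f1,"travel",np.median(cov)-f1-.022)
E
```

```text
0.5587418995057756 0.5593250742989296 travel 0.05202414287210546
```

```bash
python3 -c "
from bench import ctrl
print(ctrl.close_job())"
```

```text
the job is handed in; nothing more can be done
None
```

The job is handed in, with no verdict shown: the cover measures about 52 mm back (at its stop), the catch has sprung up, the unit moved under 1 mm front to back, and the bystanders look undisturbed. I found the groove in the camera images and confirmed it by touch, rather than running a fingertip along the edge.

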